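# Shut the balance-weight case

## Robot

A 6-joint arm with a two-finger parallel gripper is mounted at the origin on the work surface. World frame = base frame: x ahead of the robot, y to its left, z up, the work surface at z = 0. Lengths are in mm, angles in degrees, forces in N, time in s.
With the tool pointing down it reaches from about 300 to 1000 mm from the base axis. Payload 5.1 kg.
Tool frame: the origin (TCP) lies between the finger pads; the fingertips stand 19 mm ahead of it and the grasp point (between the pads) is the TCP; z points along the fingers, x is the direction in which the jaws open and shut, and the axes are right-handed (so a half turn about z gives the same grasp; the last joint's range is limited). The gripper opens to 95 mm and grips with 3 to 60 N. Pads are 20 mm wide; open, the fingers measure 119 mm over their backs; the gripper's body (75 mm by 180 mm) begins 59 mm behind the grasp point.
Start: joints at [-69.076, 7.093, 94.555, -0, 78.352, -4.733], TCP at [281.407, -585.914, 194.856] pointing down, gripper open.
Joint ranges: [-149.61, 149.61], [-58.7, 133.49], [1.44, 155.28], [-77.14, 257.14], [18.33, 153.61], [-166.67, 166.67]. Speed limits (degrees/s): [147.25, 147.25, 180, 180, 180, 180].

## Interface

Orientations are given as [roll, pitch, yaw] about the fixed x, y, z axes, in that order (R = Rz(yaw) Ry(pitch) Rx(roll)).
In Python, from workcell import telemetry, read_camera, get_calibration, env, models gives the robot as it stands. The module is installed in compiled form; this text tells all that it offers.
- The arm moves only by the tool apply_moves, never from a script. Its argument "steps" is a list of rows, each a list of 3 entries, a list of its own where there are three numbers: the shift along the tool's x, y, z each as a share of 400 mm, from -1 to 1, then the turn, a rotation vector about the tool's x, y, z each as a share of pi/4 rad, from -1 to 1, then the opening, from 0 (shut) to 1 (fully open). In form: [[[x, y, z], [rx, ry, rz], grip], ...]. A call has 1 to 10 rows; each row is the pose to reach, as a shift and turn from the pose commanded when the call began, along the tool's axes at that moment; what a row does not reach only later rows make up. A row lasts 1/10 s, in which the tool goes at most 50 mm and 8.59 degrees, less where a joint would pass 70% of its speed; a pose out of reach is approached as far as the arm can. A call with a number of a shift or a turn outside -1 to 1 is refused whole. A call with a gripper value outside its range is refused whole. The fingers move at their own pace and stop on an object; "newtons" is the grip in N (left out, the last holds). Time passes only in rows, so rows that repeat a pose let the fingers close. It gives the time, the measured TCP pose, the force and the opening at its end, in the units of the state.
- telemetry.state(): the state, without advancing time (a new reading comes with each control period).
- read_camera(name): name is "scene" or "top" or "wrist"; returns the picture (420x560x3 uint8, red, green, blue); there is no depth.
- get_calibration(name): a dict with "mtx" (3x3 intrinsics, pixels), "xyz" and "attitude" of the camera in the world. Camera axes: x right, y down, z forward; pixel columns grow to the right and rows downward; lengths in mm; the calibration is good to about 2 mm. A picture is of the moment at which its call begins: read the wrist's pose just before it. get_calibration takes no time and is no camera call; for the wrist camera it gives the pose at the moment of the call.
- env.sign_off(): hands the job in, once; it reports no verdict.
Trained networks look in the newest picture that a camera, given by its name, has taken for a name from the list of things; names that differ only in an ending like _2 or _b are one class to them, and where a whole thing is asked for, a point or a joint stands for the part that bears it (a point fixed in the world has none). Each returns a list of dicts, best first, with "score" (0 to 1); they miss things now and then, are a little off and sometimes report something else, mostly with a low value. They report only what shows in the picture. A call takes as long as a camera call. They do not tell look-alikes from the thing itself.
- models.find_in(camera, label): "location" ([x, y, z] in mm, in world coordinates, good to about 4 mm: the middle of the surface that is visible of it).
- models.masks_of(camera, label): "pixels" (420x560 bool, what is visible of it).
The state is a dict: "time_s": time; "joint_pos": joint angles; "qvel": joint speeds; "tau": joint torques, N m; "eef_pos": TCP position; "eef_rot": TCP orientation; "contact_force": force on the tool from outside, world axes, zero at the start; "torque": the same for the moment, N m; "width": opening from 0.0 (shut) to 1.0 (fully open).
Only numpy, scipy, OpenCV 4.12 (cv2) and the standard library are available. Lean on these libraries where they do the work, as an engineer would, in place of code of your own. Each camera call takes 0.05 s, during which the arm holds its last target. There are 200 camera calls.

## Task

The weighing is finished: lower the lid of the weight case (the wider of the two wooden cases that stand open, the one holding the round steel weights) gently, without slamming it, until it is fully shut on its base. Leave the lid of the narrower slide box standing open as it is.

Things in the scene. Friction and masses are not known exactly. Their poses are not given: they have to be found in the camera images.
- weight_lid (a joint): Lid angle of the weight case (wide, wooden, two rows of knobbed steel weights), rad: 0 shut, 1.57 upright, stop at 1.9 leaning away from the case; starts at 1.2 to 1.75. The lid: a flat wooden tray 110 mm from hinge to free edge, 140 mm wide, 18 mm thick, 0.2 kg. Stiff hinge: it stays where it is left and swings with 0.5 to 4 N pushed squarely on its outer face near the free edge.
- weight_lid_hinge (a point): Middle of the weight case's hinge line, on its rear upper rim, 56 mm above the table. Fixed to the case: y along the hinge, z up, x level, away from the case (110 mm deep towards -x, 140 mm wide, fixed down). With the lid at angle q, its inner plane at r from the hinge lies at x = -r cos q, z = r sin q; the outer face is 18 mm farther along (x, z) = (sin q, cos q).
- slide_lid (a joint): Lid angle of the slide box (narrower, same wood, a row of upright glass slides), rad: 0 shut, 1.57 upright, same stiff hinge; starts at 1.45 to 1.75 and is to be left open. Its lid is 110 mm from hinge to free edge, 100 mm wide, 18 mm thick.
- slide_lid_hinge (a point): Middle of the slide box's hinge line, on its rear upper rim, 56 mm above the table. Fixed to the box: y along the hinge, z up, x level, away from the box (110 mm deep towards -x, 100 mm wide, fixed down).
Mind the look-alikes: they are no part of the job. Leave any blue, pink or red look-alike of the part that bears weight_lid alone.

How it is judged:
By the outcome, as a careful person would: the job done as asked, in the order asked, and still so for the second after the job is handed in, with the robot touching nothing.
It also fails if it takes over 32 s, if anything falls off the work surface, if the arm or the gripper's body presses on something with over 40 N, if the wrist force passes 120 N, or if a joint passes its speed limit or range.

## Working session

There is one attempt and no reset: what is moved stays moved. The work goes in short steps, Python scripts to look and compute and a tool call to move; the robot and the scene stay as the last step left them, time stands still between calls to the robot, and variables do not carry over. Pictures are saved under pics/ and viewed, about 8 in all and at most 12, crops included, and the job is handed in when it is done.

Besides the shell and the picture viewer there is one more tool, called after "Request:" by a JSON object that holds its "api" and its "payload". apply_moves: Moves the arm, as the interface text tells. Its arguments: {"type":"object","properties":{"steps":{"type":"array"},"newtons":{"type":"number"}},"required":["steps"]}

```bash
mkdir -p pics; python3 - <<'E'
from workcell import telemetry, read_camera, get_calibration, env, models
import cv2,numpy as np
ims=[read_camera(n) for n in("scene","top")]
for n,i in zip(("scene","top"),ims):
    cv2.imwrite(f"pics/{n}0.png",i[:,:,::-1]); c=get_calibration(n); print(n,c)
    for l in("weight_lid","weight_lid_hinge","slide_lid","slide_lid_hinge"):
        print(l,[(np.round(d["location"]),round(d["score"],2)) for d in models.find_in(n,l)][:4])
print(telemetry.state())
E
```

```text
scene {'mtx': array([[416.03667683,   0.        , 278.72353947],
       [  0.        , 416.03667683, 203.94748603],
       [  0.        ,   0.        ,   1.        ]]), 'xyz': array([ 887.78341897, -119.94138575,  909.14697162]), 'attitude': array([-148.72935353,    0.38264534,   66.82505995])}
weight_lid [(array([584., 269., 161.]), 0.96), (array([ 322., -186.,   73.]), 0.96), (array([235., 413.,  72.]), 0.95), (array([305., 215.,  78.]), 0.85)]
weight_lid_hinge [(array([509., 267.,  42.]), 0.8), (array([249., 397.,  76.]), 0.78), (array([310., 205.,  73.]), 0.76), (array([ 334., -178.,   75.]), 0.74)]
slide_lid [(array([634., -91., 148.]), 0.77)]
slide_lid_hinge [(array([566., -87.,  60.]), 0.77)]
top {'mtx': array([[417.05466735,   0.        , 273.05011524],
       [  0.        , 417.05466735, 205.77457987],
       [  0.        ,   0.        ,   1.        ]]), 'xyz': array([308.95814245,  82.49316581, 974.21506788]), 'attitude': array([-171.52186764,   -0.37753762,  -89.4870113 ])}
weight_lid [(array([ 309., -184.,   73.]), 0.74), (array([564., 302., 116.]), 0.73), (array([299., 2
[... 236 characters left out ...]
hinge [(array([597., -87.,  53.]), 0.96)]
{'time_s': 0.5, 'joint_pos': array([-6.90749231e+01,  7.09119149e+00,  9.45580083e+01, -1.48754879e-04,
        7.83497019e+01, -4.73365068e+00]), 'qvel': array([-0.10146742, -0.11065118, -0.00073295, -0.01204605, -0.01965594,
       -0.02618101]), 'tau': array([-7.41148560e-04, -4.17093086e+01, -3.59799707e+01,  7.74395443e-02,
        4.36861615e-02, -2.62584638e-05]), 'eef_pos': array([ 281.41125749, -585.90042336,  194.85036294]), 'eef_rot': array([ 1.79999764e+02, -1.08251210e-03, -6.43412424e+01]), 'contact_force': array([-0.32891651,  0.13104772, -0.70066276]), 'torque': array([0.02502551, 0.06244826, 0.02454031]), 'width': 1.0004620676837834}
```

View pics/scene0.png

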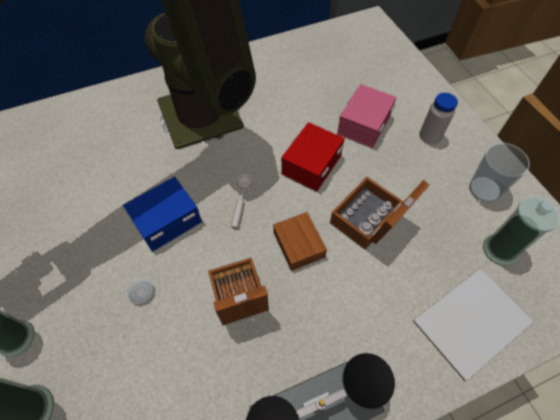

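View pics/top0.png

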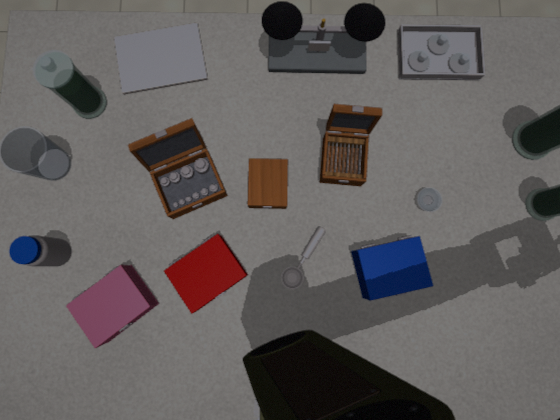

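The scene shows these things that could be taken for the weight case, by scene pixel:
- The open wooden case with round weights at (370,210), also at top (185,175). This is the one I choose.
- The slide box at (238,292).
- A shut small wooden box at (300,240).
- Red (313,156), pink (367,115) and blue (163,212) boxes.

Next is a close crop to check the choice.

```bash
python3 - <<'E'
import cv2,numpy as np
a=cv2.imread("pics/top0.png")[112:222,120:235]; b=cv2.imread("pics/scene0.png")[170:255,322:437]
a=cv2.resize(a,None,fx=5,fy=5,interpolation=cv2.INTER_CUBIC)
a=cv2.convertScaleAbs(a,alpha=1.6)
cv2.imwrite("pics/cropt.png",a)
b=cv2.convertScaleAbs(cv2.resize(b,None,fx=6,fy=6,interpolation=cv2.INTER_CUBIC),alpha=1.6)
cv2.imwrite("pics/crops.png",b)
E
```

```text
(no output)
```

View pics/cropt.png

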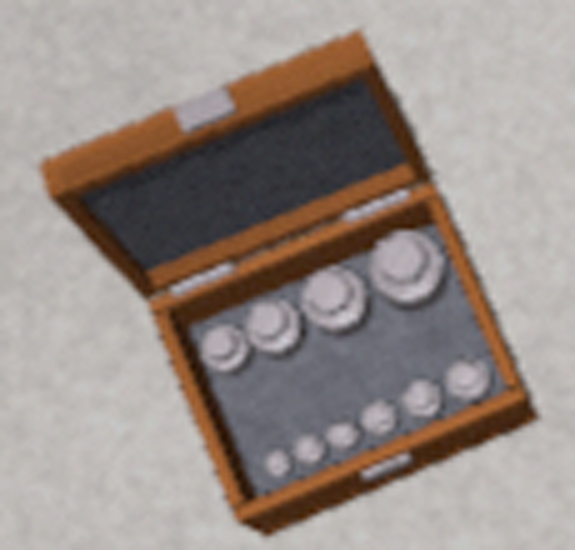

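View pics/crops.png

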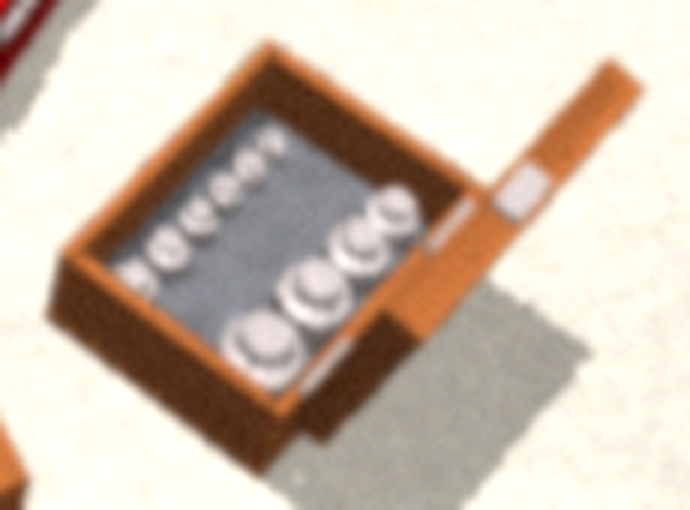

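```bash
cat > h.py <<'E'
import numpy as np
from scipy.spatial.transform import Rotation as R
from workcell import get_calibration
def proj(n,P):
    c=get_calibration(n); r=R.from_euler('xyz',c["attitude"],degrees=True).as_matrix()
    p=(np.atleast_2d(P)-c["xyz"])@r; p=p@c["mtx"].T; return p[:,:2]/p[:,2:]
def lidpts(p,W=140):
    x,y,yaw,q=p; l=[]
    for rx,s in((0,1),(0,-1),(-110,-1),(-110,1)): l.append((rx,s*W/2,0))
    for o in(0,18):
        for s in(1,-1): l.append((-110*np.cos(q)+o*np.sin(q),s*W/2,110*np.sin(q)+o*np.cos(q)))
    return np.array(l)@R.from_euler('z',yaw).as_matrix().T+[x,y,56]
E
python3 - <<'E'
from h import *
from scipy.optimize import least_squares
T=np.array([(155,300),(437,190),(530,405),(243,515),(58,192),(375,71),(42,163),(362,30)])/5+[120,112]
S=np.array([(490,190),(285,410),(65,255),(270,42),(615,62),(390,315),(642,88),(420,340)])/6+[322,170]
for w in((1,1),(1,0),(0,1)):
    f=lambda p:np.r_[w[0]*(proj("top",lidpts(p))-T).ravel(),w[1]*(proj("scene",lidpts(p))-S).ravel()]
    r=least_squares(f,[530,275,.4,1.5],loss='soft_l1'); print(np.round(r.x,3),np.degrees(r.x[2]),np.round(r.fun,1))
E
```

```text
[5.49527e+02 2.92674e+02 4.20000e-01 1.73400e+00] 24.05564202503574 [-1.7 -0.5 -0.4 -2.4 -0.3 -1.7 -1.4  1.1 -1.1  0.7  0.6 -1.9 -0.5 -1.
  0.2 -0.9 -0.4 -0.5 -1.   1.4 -2.  -1.  -0.7 -1.2 -1.7 -0.7 -1.9 -1.1
  0.4  0.3 -0.   0.6]
[5.46824e+02 2.91132e+02 4.15000e-01 1.74800e+00] 23.751502417508007 [-1.1  0.6  0.3 -1.1  0.1 -0.3 -1.   2.2 -0.6  1.2  1.2 -1.1  0.  -0.5
  0.8 -0.  -0.  -0.  -0.   0.  -0.  -0.  -0.  -0.  -0.  -0.  -0.  -0.
 -0.   0.  -0.   0. ]
[5.51543e+02 2.94205e+02 4.24000e-01 1.72700e+00] 24.313820210702435 [-0.  -0.  -0.  -0.  -0.  -0.  -0.   0.  -0.   0.  -0.  -0.  -0.  -0.
 -0.  -0.   0.5 -0.1  0.1  2.  -1.  -0.3 -0.  -0.7 -1.  -0.6 -0.9 -0.8
  1.2  0.4  1.1  0.9]
```

Request:
{"api": "apply_moves", "payload": {"steps": [[[0, 0, -0.125], [0, 0, 0], 0], [[0, 0, -0.25], [0, 0, 0], 0], [[0, 0, -0.375], [0, 0, 0], 0], [[0, 0, -0.5], [0, 0, 0], 0], [[-0.51, -0.53, -0.5], [0, 0, 0], 0], [[-0.51, -0.53, -0.5], [0, 0, 0], 0], [[-0.51, -0.53, -0.5], [0, 0, 0], 0], [[-0.51, -0.53, -0.5], [0, 0, 0], 0], [[-0.51, -0.53, -0.5], [0, 0, 0], 0], [[-0.51, -0.53, -0.5], [0, 0, 0], 0]], "newtons": 20}}

```text
time_s: 1.5
eef_pos: [384.5, -308.0, 395.2]
eef_rot: [-180.0, -0.0, -64.3]
contact_force: [0.7, 0.1, -0.3]
width: 0.216
```

Request:
{"api": "apply_moves", "payload": {"steps": [[[-0.85, -0.885, 0], [0, 0, 0], 0], [[-0.85, -0.885, 0], [0, 0, 0], 0], [[-0.85, -0.885, 0], [0, 0, 0], 0], [[-0.85, -0.885, 0], [0, 0, 0], 0], [[-0.85, -0.885, 0], [0, 0, 0], 0], [[-0.85, -0.885, 0], [0, 0, 0], 0], [[-0.85, -0.885, 0], [0, 0, 0], 0], [[-0.85, -0.885, 0], [0, 0, 0], 0], [[-0.85, -0.885, 0], [0, 0, 0], 0], [[-0.85, -0.885, 0], [0, 0, 0], 0]]}}

```text
time_s: 2.5
eef_pos: [556.4, 152.2, 394.9]
eef_rot: [-180.0, 0.0, -64.3]
contact_force: [-0.1, -0.4, 0.0]
width: 0.006
```

```bash
python3 - <<'E'
from workcell import telemetry as t
from h import *
s=t.state(); print(s["time_s"],s["eef_pos"],s["eef_rot"],s["joint_pos"])
M=R.from_euler('xyz',[180,0,-64.34],degrees=True).as_matrix()
print(([622,325,395]-s["eef_pos"])@M/400)
E
```

```text
2.5 [556.36371384 152.19531275 394.89287481] [-1.79976863e+02  2.31432821e-03 -6.42569863e+01] [ 9.96260834e+00 -5.00790755e+00  8.79750740e+01  8.58346091e-03
  9.70111977e+01  7.42206445e+01]
[-3.18350342e-01 -3.34982010e-01 -2.67812969e-04]
```

Request:
{"api": "apply_moves", "payload": {"steps": [[[-0.32, -0.335, 0], [0, 0, 0.036], 0], [[-0.32, -0.335, 0], [0, 0, 0.036], 0], [[-0.32, -0.335, 0], [0, 0, 0.036], 0], [[-0.32, -0.335, 0], [0, 0, 0.036], 0], [[-0.32, -0.335, 0.1], [0, 0, 0.036], 0], [[-0.32, -0.335, 0.2], [0, 0, 0.036], 0], [[-0.32, -0.335, 0.3], [0, 0, 0.036], 0], [[-0.32, -0.335, 0.38], [0, 0, 0.036], 0], [[-0.32, -0.335, 0.38], [0, 0, 0.036], 0]]}}

```text
time_s: 3.4
eef_pos: [618.4, 321.7, 235.5]
eef_rot: [179.3, 0.0, -66.0]
contact_force: [0.1, -1.0, -1.3]
width: 0.002
```

```bash
python3 - <<'E'
from workcell import telemetry as t, read_camera
import cv2
s=t.state(); print(s["time_s"],s["eef_pos"],s["eef_rot"],s["joint_pos"])
a=read_camera("scene")[150:330,300:540]
b=read_camera("wrist")
a=cv2.resize(a,(560,420),interpolation=cv2.INTER_CUBIC)
import numpy as np
cv2.imwrite("pics/c2.png",cv2.resize(np.hstack([a,b])[:,:,::-1],(800,300)))
E
```

```text
3.4 [618.388841   321.67442226 235.51493731] [ 1.79323314e+02  1.11455279e-02 -6.59565181e+01] [ 2.30726224e+01  1.21905016e+01  8.49175425e+01 -3.24308767e-04
  8.35687334e+01  8.90291129e+01]
```

View pics/c2.png

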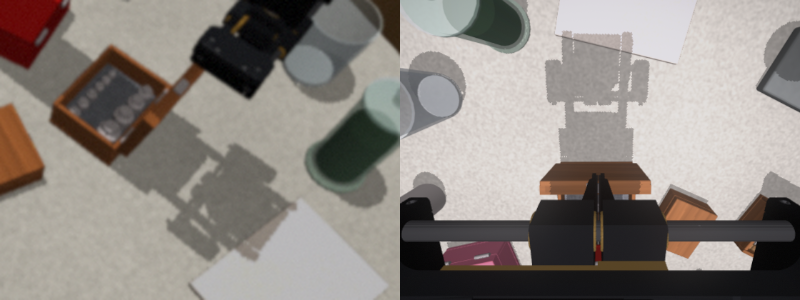

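```bash
python3 - <<'E'
from workcell import telemetry as t, get_calibration
from h import *
p=[549.5,292.6,.42,1.735]
w=proj("wrist",lidpts(p)); print(np.round(w/1.4+[400,0]))
s=t.state(); print(get_calibration("wrist"))
print(s["eef_pos"],proj("wrist",[s["eef_pos"]+[0,0,-19],s["eef_pos"]])/1.4+[400,0])
d=s["eef_pos"][:2]-p[:2]; c,n=np.cos(.42),np.sin(.42); print("local",d@[c,n],d@[-n,c])
E
python3 -c "
import cv2;a=cv2.imread('pics/c2.png')[140:260,500:700];cv2.imwrite('pics/c3.png',cv2.resize(a,None,fx=4,fy=4))"
```

```text
[[556. 174.]
 [637. 174.]
 [634. 228.]
 [560. 228.]
 [541. 194.]
 [651. 194.]
 [541. 181.]
 [651. 180.]]
{'mtx': array([[327.84375283,   0.        , 277.17839241],
       [  0.        , 327.84375283, 208.73742812],
       [  0.        ,   0.        ,   1.        ]]), 'xyz': array([698.32132679, 356.50208909, 433.13722789]), 'attitude': array([ 1.62730435e+02, -5.75072848e-02, -6.60048937e+01])}
[621.40096712 322.90819769 243.0339899 ] [[597.15097296 167.94370814]
 [597.09934531 175.99786048]]
local 78.01046229970234 -1.644290813916128
```

View pics/c3.png

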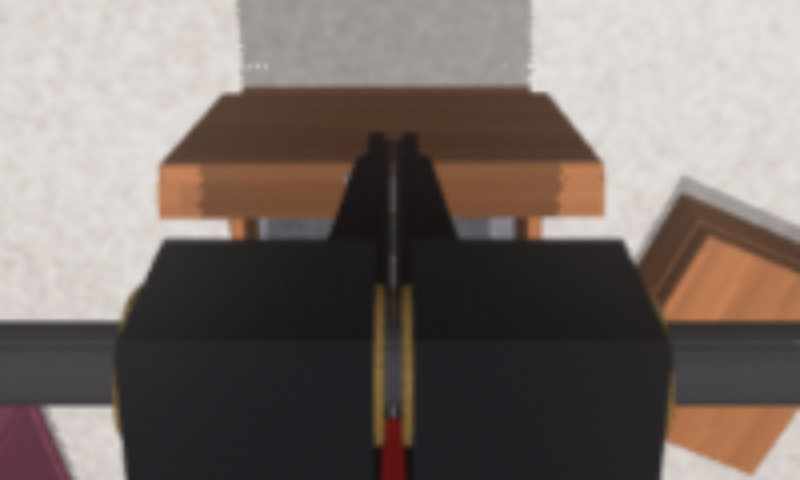

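Request:
{"api": "apply_moves", "payload": {"steps": [[[0, 0, 0.06], [0, 0, 0], 0], [[0, 0, 0.12], [0, 0, 0], 0], [[0, 0, 0.18], [0, 0, 0], 0], [[0, 0, 0.235], [0, 0, 0], 0], [[0, 0.02, 0.235], [0, 0, 0], 0], [[0, 0.04, 0.235], [0, 0, 0], 0], [[0, 0.05, 0.235], [0, 0, 0], 0]]}}

```text
time_s: 4.2
eef_pos: [604.0, 315.1, 152.5]
eef_rot: [-179.7, -0.0, -66.0]
contact_force: [0.5, 0.3, -0.6]
width: 0.002
```

```bash
cat > plan.py <<'E'
from h import *
from workcell import telemetry as t
s=t.state(); c,n=np.cos(.42),np.sin(.42)
d=s["eef_pos"][:2]-[549.5,292.6]; X=d@[c,n]; Z=s["eef_pos"][2]-56
print(s["time_s"],"local",X,d@[-n,c],Z,s["eef_rot"],s["contact_force"])
for q in np.arange(1.8,-.01,-.1):
    px=-90*np.cos(q)+18*np.sin(q)+10; pz=90*np.sin(q)+18*np.cos(q)+19
    print(round(q,2),np.round([(X-px)/400,(Z-pz)/400],3))
E
python3 plan.py
```

```text
4.2 local 58.98831041142766 -1.6472843775549992 96.51769326425008 [-1.79719729e+02 -2.37433478e-03 -6.59625275e+01] [ 0.50613928  0.28454884 -0.60926432]
1.8 [ 0.028 -0.015]
1.7 [ 0.049 -0.024]
1.6 [ 0.071 -0.03 ]
1.5 [ 0.093 -0.034]
1.4 [ 0.116 -0.036]
1.3 [ 0.139 -0.035]
1.2 [ 0.162 -0.032]
1.1 [ 0.184 -0.027]
1.0 [ 0.206 -0.02 ]
0.9 [ 0.227 -0.01 ]
0.8 [0.247 0.001]
0.7 [0.266 0.014]
0.6 [0.283 0.03 ]
0.5 [0.298 0.046]
0.4 [0.312 0.065]
0.3 [0.324 0.084]
0.2 [0.334 0.105]
0.1 [0.342 0.127]
-0.0 [0.347 0.149]
```

Request:
{"api": "apply_moves", "payload": {"steps": [[[0, 0.01, -0.01], [0, 0, 0], 0], [[0, 0.02, -0.02], [0, 0, 0], 0], [[0, 0.028, -0.025], [0, 0, 0], 0], [[0, 0.036, -0.03], [0, 0, 0], 0], [[0, 0.044, -0.033], [0, 0, 0], 0], [[0, 0.052, -0.035], [0, 0, 0], 0], [[0, 0.06, -0.037], [0, 0, 0], 0], [[0, 0.068, -0.039], [0, 0, 0], 0], [[0, 0.076, -0.041], [0, 0, 0], 0], [[0, 0.084, -0.043], [0, 0, 0], 0]]}}

```text
time_s: 5.2
eef_pos: [572.2, 301.0, 166.0]
eef_rot: [180.0, -0.0, -66.0]
contact_force: [0.2, -0.2, 0.0]
width: 0.006
```

```bash
python3 plan.py
```

```text
5.2 local 24.15085550709671 -1.6314792980998867 110.04374682767369 [ 1.79993656e+02 -3.71654915e-04 -6.59647890e+01] [ 0.17800646 -0.17177615  0.02020488]
1.8 [-0.06   0.019]
1.7 [-0.038  0.01 ]
1.6 [-0.016  0.004]
1.5 [ 0.006 -0.   ]
1.4 [ 0.029 -0.002]
1.3 [ 0.052 -0.001]
1.2 [0.075 0.002]
1.1 [0.097 0.007]
1.0 [0.119 0.014]
0.9 [0.14  0.023]
0.8 [0.16  0.035]
0.7 [0.178 0.048]
0.6 [0.196 0.063]
0.5 [0.211 0.08 ]
0.4 [0.225 0.099]
0.3 [0.237 0.118]
0.2 [0.247 0.139]
0.1 [0.255 0.16 ]
-0.0 [0.26  0.183]
```

Request:
{"api": "apply_moves", "payload": {"steps": [[[0, 0.013, -0.001], [0, 0, 0], 0], [[0, 0.021, -0.002], [0, 0, 0], 0], [[0, 0.029, -0.002], [0, 0, 0], 0], [[0, 0.037, -0.002], [0, 0, 0], 0], [[0, 0.045, -0.002], [0, 0, 0], 0], [[0, 0.052, -0.001], [0, 0, 0], 0], [[0, 0.06, 0], [0, 0, 0], 0], [[0, 0.067, 0.001], [0, 0, 0], 0], [[0, 0.075, 0.002], [0, 0, 0], 0], [[0, 0.082, 0.004], [0, 0, 0], 0]]}}

```text
time_s: 6.2
eef_pos: [542.3, 287.6, 164.5]
eef_rot: [-180.0, 0.0, -66.0]
contact_force: [-0.2, -0.0, -1.1]
width: 0.006
```

```bash
python3 plan.py;python3 - <<'E'
from workcell import read_camera
import cv2,numpy as np
a=read_camera("scene")[150:330,300:540]
a=cv2.resize(a,(560,420),interpolation=cv2.INTER_CUBIC)
b=read_camera("wrist")
cv2.imwrite("pics/c4.png",cv2.resize(np.hstack([a,b])[:,:,::-1],(800,300)))
E
```

```text
6.2 local -8.593265734754667 -1.5878480904966812 108.45004838678759 [-1.79994895e+02  5.40342454e-04 -6.59625802e+01] [-0.22390772 -0.00702195 -1.10266344]
1.8 [-0.141  0.015]
1.7 [-0.12   0.006]
1.6 [-0.098  0.   ]
1.5 [-0.075 -0.004]
1.4 [-0.053 -0.006]
1.3 [-0.03  -0.005]
1.2 [-0.007 -0.002]
1.1 [0.015 0.003]
1.0 [0.037 0.01 ]
0.9 [0.058 0.019]
0.8 [0.078 0.031]
0.7 [0.097 0.044]
0.6 [0.114 0.059]
0.5 [0.129 0.076]
0.4 [0.143 0.095]
0.3 [0.155 0.114]
0.2 [0.165 0.135]
0.1 [0.173 0.156]
-0.0 [0.179 0.179]
```

View pics/c4.png

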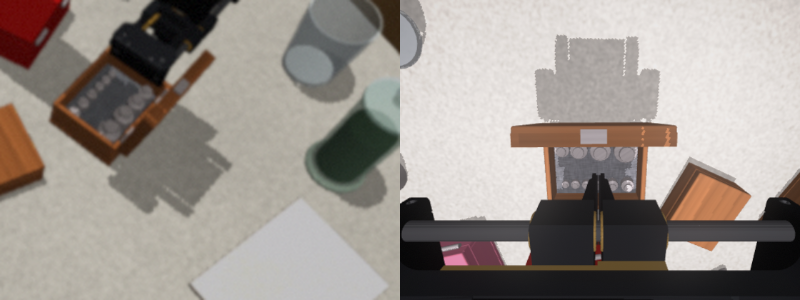

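```bash
python3 - <<'E'
from workcell import telemetry as t, get_calibration
from h import *
from scipy.optimize import least_squares
s=t.state(); print(s["eef_pos"],get_calibration("wrist")["xyz"])
W=np.array([(512,147),(676,146),(511,126),(677,124)])
f=lambda q:(proj("wrist",lidpts([549.5,292.6,.42,q[0]]))[4:]/1.4+[400,0]-W).ravel()
r=least_squares(f,[1.6]);print(r.x,r.fun)
print(proj("wrist",lidpts([549.5,292.6,.42,1.735]))/1.4+[400,0])
e=s["eef_pos"];print(proj("wrist",[e,e+[0,0,-19]])/1.4+[400,0])
E
python3 -c "
import cv2;a=cv2.imread('pics/c4.png')[100:260,480:720];cv2.imwrite('pics/c5.png',cv2.resize(a,None,fx=3,fy=3))"
```

```text
[542.12941466 287.58953379 164.26603541] [619.00332343 321.16506813 354.40314992]
[1.73954186] [ 0.44671607 -0.44064824  1.84633886  0.32665036  0.38053074 -0.81146804
  1.78646942  0.96265452]
[[542.73866485 136.39470766]
 [649.44090832 136.24750012]
 [644.59060763 209.85148433]
 [548.13035359 210.00370979]
 [512.47642839 147.14504361]
 [677.82011226 146.91215978]
 [511.37522424 125.79212391]
 [678.79309232 125.56595792]]
[[597.09358542 176.0029729 ]
 [597.14530995 167.95443958]]
```

View pics/c5.png

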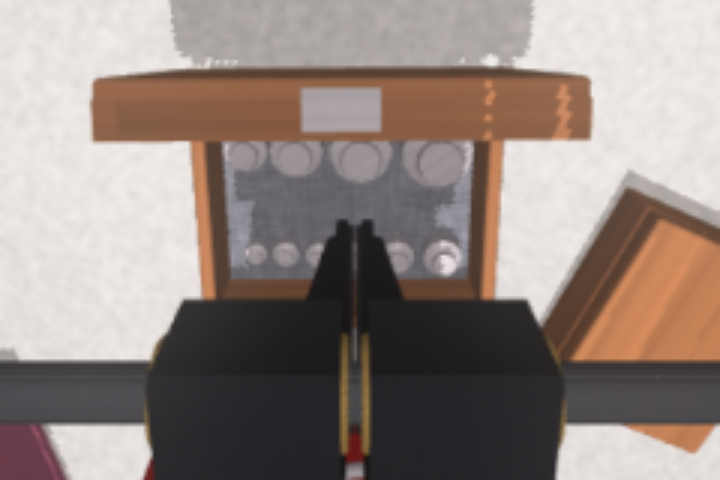

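The lid is unchanged at about 1.74 rad, and the fingers passed over it without contact. I'll check where the fingertips really are against the TCP projection.

```bash
python3 - <<'E'
from workcell import read_camera, telemetry as t
from h import *
import cv2
e=t.state()["eef_pos"]; out=[]
for n,h in(("scene",35),("top",35),("wrist",60)):
    im=read_camera(n)[:,:,::-1].copy(); P=proj(n,[e,e+[0,0,-19]]); print(n,P)
    c=P[1].round().astype(int); k=400//(2*h)
    x0,y0=c-h
    a=cv2.resize(im[y0:y0+2*h,x0:x0+2*h],(400,400),interpolation=cv2.INTER_CUBIC)
    a=cv2.convertScaleAbs(a,alpha=2,beta=15)
    for p,col in zip(P,((0,255,0),(0,0,255))): cv2.circle(a,tuple(int(v) for v in ((p-[x0,y0]+.5)*400/(2*h))),3,col,1)
    L=lidpts([549.5,292.6,.42,1.737])
    for p in proj(n,L): cv2.circle(a,tuple(int(v) for v in ((p-[x0,y0]+.5)*400/(2*h))),3,(255,255,0),1)
    out.append(a)
cv2.imwrite("pics/c6.png",cv2.resize(np.hstack(out),(800,267)) if 0 else np.vstack([np.hstack(out[:2]),])); cv2.imwrite("pics/c7.png",out[2])
E
```

```text
scene [[393.42939456 193.18173359]
 [391.41770987 197.93642373]]
top [[168.92036931 149.18574671]
 [171.15266926 151.80137848]]
wrist [[275.89361375 246.95293787]
 [275.96862875 235.67089558]]
```

View pics/c6.png

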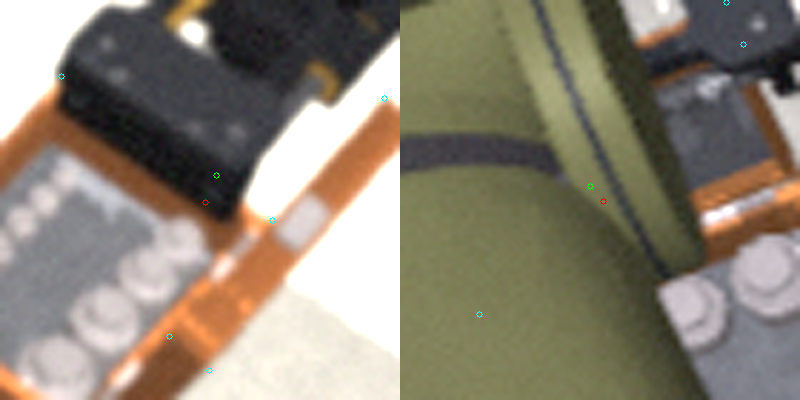

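View pics/c7.png

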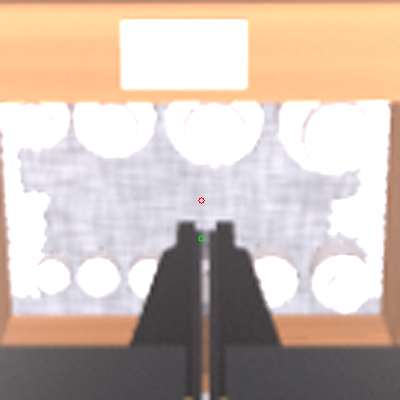

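Scene and wrist views show the fingers standing in front of the lid, at wrist pixel (277,242). The visible tips end near the TCP, so they are shorter than nominal and passed over the lid. I'll go back over the lid and push from lower down.

Request:
{"api": "apply_moves", "payload": {"steps": [[[0, 0, -0.1], [0, 0, 0], 0], [[0, 0, -0.2], [0, 0, 0], 0], [[0, -0.08, -0.2], [0, 0, 0], 0], [[0, -0.16, -0.2], [0, 0, 0], 0], [[0, -0.24, -0.2], [0, 0, 0], 0], [[0, -0.24, -0.12], [0, 0, 0], 0], [[0, -0.24, -0.04], [0, 0, 0], 0], [[0, -0.24, 0.04], [0, 0, 0], 0], [[0, -0.24, 0.09], [0, 0, 0], 0], [[0, -0.24, 0.09], [0, 0, 0], 0]]}}

```text
time_s: 7.45
eef_pos: [627.7, 325.7, 123.4]
eef_rot: [179.5, 0.0, -66.0]
contact_force: [-0.9, -0.4, -0.6]
width: 0.01
```

Request:
{"api": "apply_moves", "payload": {"steps": [[[0, 0.02, 0], [0, 0, 0], 0], [[0, 0.04, 0], [0, 0, 0], 0], [[0, 0.06, 0], [0, 0, 0], 0], [[0, 0.075, 0], [0, 0, 0], 0], [[0, 0.09, 0], [0, 0, 0], 0], [[0, 0.105, 0], [0, 0, 0], 0], [[0, 0.12, 0], [0, 0, 0], 0], [[0, 0.12, 0], [0, 0, 0], 0]]}}

```text
time_s: 8.25
eef_pos: [586.6, 307.4, 129.7]
eef_rot: [-179.9, -0.0, -66.0]
contact_force: [1.2, -0.1, 1.3]
width: 0.003
```

```bash
sed -i 's/^for q.*/import sys;r,o=80,float(sys.argv[1]) if len(sys.argv)>1 else 0\nfor q in np.arange(1.8,-.01,-.1):/; s/-90\*np/-r*np/; s/90\*np.sin(q)+18\*np.cos(q)+19/r*np.sin(q)+18*np.cos(q)+o/; s/+10; pz/+5; pz/' plan.py; python3 plan.py
python3 - <<'E'
from workcell import read_camera, telemetry as t
from h import *
import cv2
im=read_camera("wrist"); cv2.imwrite("pics/c8.png",cv2.convertScaleAbs(im[:,:,::-1],alpha=1.5))
print(proj("wrist",lidpts([549.5,292.6,.42,1.737])))
E
```

```text
8.25 local 39.92758620769719 -1.6557286245637743 73.67225635399566 [-1.79870167e+02 -2.70421314e-03 -6.59634974e+01] [ 1.23926545 -0.1262552   1.31548039]
1.8 [-0.002 -0.   ]
1.7 [ 0.017 -0.008]
1.6 [ 0.036 -0.014]
1.5 [ 0.057 -0.019]
1.4 [ 0.077 -0.021]
1.3 [ 0.097 -0.021]
1.2 [ 0.118 -0.019]
1.1 [ 0.138 -0.014]
1.0 [ 0.158 -0.008]
0.9 [ 0.176 -0.   ]
0.8 [0.194 0.009]
0.7 [0.211 0.021]
0.6 [0.227 0.034]
0.5 [0.241 0.049]
0.4 [0.254 0.065]
0.3 [0.265 0.082]
0.2 [0.274 0.1  ]
0.1 [0.282 0.119]
-0.0 [0.287 0.139]
[[194.75935059 254.65321001]
 [354.0135216  254.40651247]
 [346.377279   357.24213998]
 [203.23257264 357.49330167]
 [144.76634177 309.31588136]
 [400.92332508 308.89113748]
 [142.93138803 277.58271936]
 [402.54963054 277.16869785]]
```

View pics/c8.png

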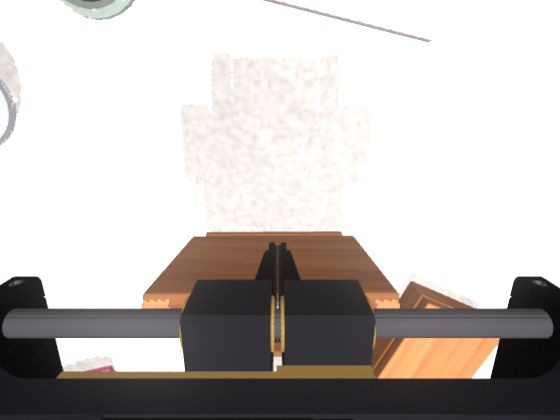

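Now the lid's outer edge is at row 297, where 1.737 rad predicts row 277. So it is moving with the fingers, at about 1.63 rad. I continue along the arc.

Request:
{"api": "apply_moves", "payload": {"steps": [[[0, 0.01, 0], [0, 0, 0], 0], [[0, 0.018, 0], [0, 0, 0], 0], [[0, 0.026, 0], [0, 0, 0], 0], [[0, 0.034, 0], [0, 0, 0], 0], [[0, 0.042, 0], [0, 0, 0], 0], [[0, 0.05, 0], [0, 0, 0], 0], [[0, 0.058, 0], [0, 0, 0], 0], [[0, 0.066, 0], [0, 0, 0], 0], [[0, 0.074, 0], [0, 0, 0], 0], [[0, 0.08, 0], [0, 0, 0], 0]]}}

```text
time_s: 9.3
eef_pos: [556.7, 294.0, 128.4]
eef_rot: [180.0, -0.0, -66.0]
contact_force: [1.7, 0.5, 3.2]
width: -0.003
```

```bash
cat > look.py <<'E'
from workcell import read_camera, models, telemetry as t
from h import *
import cv2
from scipy.optimize import least_squares
im=read_camera("wrist"); cv2.imwrite("pics/last.png",im[:,:,::-1])
m=models.masks_of("wrist","weight_lid")
for d in m[:3]:
    k=d["pixels"]; ys,xs=np.nonzero(k); print("wrist",round(d["score"],2),xs.min(),xs.max(),ys.min(),ys.max())
im=read_camera("scene"); cv2.imwrite("pics/lasts.png",im[:,:,::-1])
for q in(1.7,1.5,1.4,1.3,1.2,1.1,1,.8,.6,.4,.2,.1,0): print(q,np.round(proj("wrist",lidpts([549.5,292.6,.42,q]))[4:]).astype(int).tolist(),np.round(proj("scene",lidpts([549.5,292.6,.42,q]))[4:]).astype(int).tolist())
for d in models.masks_of("scene","weight_lid"):
    ys,xs=np.nonzero(d["pixels"]); print("scene",round(d["score"],2),xs.min(),xs.max(),ys.min(),ys.max())
E
python3 plan.py |head -1; python3 look.py
```

```text
9.3 local 7.182955633950538 -1.6238966643811472 72.3769439357784 [ 1.79973797e+02 -4.05550645e-03 -6.59605957e+01] [1.70000761 0.49037672 3.20525161]
wrist 0.79 141 400 202 307
1.7 [[137, 263], [408, 263], [134, 229], [411, 229]] [[421, 179], [384, 220], [428, 184], [391, 226]]
1.5 [[142, 301], [404, 300], [136, 272], [409, 271]] [[413, 173], [375, 214], [420, 177], [382, 219]]
1.4 [[145, 317], [401, 316], [139, 291], [407, 291]] [[408, 170], [370, 211], [416, 174], [378, 215]]
1.3 [[149, 331], [397, 330], [142, 309], [404, 309]] [[404, 168], [366, 209], [411, 171], [373, 212]]
1.2 [[153, 342], [393, 341], [146, 324], [400, 324]] [[400, 167], [362, 206], [407, 169], [369, 210]]
1.1 [[158, 351], [389, 350], [150, 337], [397, 337]] [[395, 165], [358, 205], [402, 167], [364, 207]]
1 [[162, 357], [385, 356], [154, 348], [392, 347]] [[391, 165], [354, 204], [398, 166], [360, 205]]
0.8 [[172, 363], [376, 363], [164, 361], [383, 361]] [[384, 164], [346, 202], [390, 164], [352, 203]]
0.6 [[180, 362], [368, 361], [173, 366], [375, 365]] [[377, 165], [340, 203], [382, 164], [345, 202]]
0.4 [[188, 355], [360, 354], [182, 363], [366, 362]] [[372, 168], [336, 204], [376, 165], [339, 202]]
0.2 [[195, 343], [354, 343], [190, 355], [359, 354]] [[369, 171], [333, 207], [371, 168], [335, 204]]
0.1 [[198, 337], [351, 336], [193, 349], [356, 349]] [[367, 173], [331, 209], [369, 170], [333, 206]]
0 [[201, 329], [349, 329], [196, 342], [353, 342]] [[366, 176], [331, 212], [368, 172], [332, 208]]
scene 0.79 281 343 122 178
scene 0.56 339 387 86 133
```

```bash
python3 plan.py 0 | tail -15
```

```text
1.4 [-0.005 -0.025]
1.3 [ 0.015 -0.025]
1.2 [ 0.036 -0.023]
1.1 [ 0.056 -0.019]
1.0 [ 0.075 -0.013]
0.9 [ 0.094 -0.005]
0.8 [0.112 0.005]
0.7 [0.129 0.017]
0.6 [0.145 0.03 ]
0.5 [0.159 0.044]
0.4 [0.172 0.061]
0.3 [0.183 0.078]
0.2 [0.192 0.096]
0.1 [0.2   0.115]
-0.0 [0.205 0.135]
```

Request:
{"api": "apply_moves", "payload": {"steps": [[[0, 0.008, 0], [0, 0, 0], 0], [[0, 0.016, 0], [0, 0, 0], 0], [[0, 0.024, 0], [0, 0, 0], 0], [[0, 0.032, 0], [0, 0, 0], 0], [[0, 0.04, 0], [0, 0, 0], 0], [[0, 0.048, 0], [0, 0, 0], 0], [[0, 0.056, 0], [0, 0, 0], 0], [[0, 0.064, 0], [0, 0, 0], 0], [[0, 0.072, 0], [0, 0, 0], 0], [[0, 0.08, 0], [0, 0, 0], 0]]}}

```text
time_s: 10.5
eef_pos: [527.6, 281.1, 128.5]
eef_rot: [-180.0, 0.0, -66.0]
contact_force: [1.9, 0.8, -0.8]
width: 0.007
```

```bash
python3 plan.py 0 | (head -1;tail -12); python3 look.py
```

```text
10.5 local -24.636918606656156 -1.5731221983245924 72.54786262428948 [-1.79998912e+02  1.87978211e-03 -6.59641558e+01] [ 1.91688432  0.76929109 -0.83313066]
wrist 0.81 148 395 167 307
wrist 0.58 60 81 352 370
1.7 [[129, 203], [416, 203], [126, 166], [419, 166]] [[421, 179], [384, 220], [428, 184], [391, 226]]
1.5 [[134, 245], [411, 245], [128, 212], [416, 212]] [[413, 173], [375, 214], [420, 177], [382, 219]]
1.4 [[138, 264], [407, 263], [131, 234], [414, 234]] [[408, 170], [370, 211], [416, 174], [378, 215]]
1.3 [[142, 280], [403, 279], [134, 254], [411, 254]] [[404, 168], [366, 209], [411, 171], [373, 212]]
1.2 [[147, 293], [399, 293], [138, 272], [407, 272]] [[400, 167], [362, 206], [407, 169], [369, 210]]
1.1 [[152, 304], [394, 304], [143, 287], [403, 287]] [[395, 165], [358, 205], [402, 167], [364, 207]]
1 [[157, 313], [390, 313], [148, 300], [398, 300]] [[391, 165], [354, 204], [398, 166], [360, 205]]
0.8 [[167, 323], [380, 323], [159, 318], [388, 318]] [[384, 164], [346, 202], [390, 164], [352, 203]]
0.6 [[177, 325], [371, 325], [169, 326], [379, 326]] [[377, 165], [340, 203], [382, 164], [345, 202]]
0.4 [[185, 321], [363, 321], [178, 327], [370, 326]] [[372, 168], [336, 204], [376, 165], [339, 202]]
0.2 [[192, 312], [357, 312], [187, 321], [362, 321]] [[369, 171], [333, 207], [371, 168], [335, 204]]
0.1 [[195, 306], [354, 306], [190, 317], [359, 317]] [[367, 173], [331, 209], [369, 170], [333, 206]]
0 [[198, 300], [351, 300], [194, 311], [355, 311]] [[366, 176], [331, 212], [368, 172], [332, 208]]
scene 0.97 356 408 188 239
scene 0.89 339 383 89 133
scene 0.78 123 197 176 240
scene 0.57 281 343 122 176
```

```bash
python3 plan.py 0 | tail -11
```

```text
1.0 [-0.004 -0.011]
0.9 [ 0.014 -0.004]
0.8 [0.032 0.006]
0.7 [0.049 0.018]
0.6 [0.065 0.031]
0.5 [0.079 0.046]
0.4 [0.092 0.062]
0.3 [0.103 0.079]
0.2 [0.112 0.097]
0.1 [0.12  0.116]
-0.0 [0.125 0.136]
```

Request:
{"api": "apply_moves", "payload": {"steps": [[[0, 0.007, 0], [0, 0, 0], 0], [[0, 0.014, 0], [0, 0, 0], 0], [[0, 0.02, 0.001], [0, 0, 0], 0], [[0, 0.026, 0.003], [0, 0, 0], 0], [[0, 0.032, 0.006], [0, 0, 0], 0], [[0, 0.038, 0.01], [0, 0, 0], 0], [[0, 0.044, 0.014], [0, 0, 0], 0], [[0, 0.049, 0.018], [0, 0, 0], 0], [[0, 0.055, 0.022], [0, 0, 0], 0], [[0, 0.06, 0.026], [0, 0, 0], 0]]}}

```text
time_s: 11.7
eef_pos: [505.7, 271.3, 118.1]
eef_rot: [180.0, -0.0, -66.0]
contact_force: [1.2, -0.9, 3.3]
width: 0.003
```

Request:
{"api": "apply_moves", "payload": {"steps": [[[0, 0.005, 0.005], [0, 0, 0], 0], [[0, 0.01, 0.01], [0, 0, 0], 0], [[0, 0.015, 0.015], [0, 0, 0], 0], [[0, 0.019, 0.02], [0, 0, 0], 0], [[0, 0.023, 0.025], [0, 0, 0], 0], [[0, 0.027, 0.03], [0, 0, 0], 0]]}}

```text
time_s: 12.3
eef_pos: [495.9, 267.0, 105.8]
eef_rot: [180.0, 0.0, -66.0]
contact_force: [0.5, -0.3, 2.8]
width: 0.008
```

```bash
python3 plan.py 0 | (head -1;tail -7); python3 look.py | grep -v '^1\.'
```

```text
12.3 local -59.400001388421224 -1.5508036071730764 49.80034322696201 [ 1.79982597e+02  2.92552079e-03 -6.59634527e+01] [ 0.4715341  -0.26047065  2.75844374]
wrist 0.74 152 392 130 301
wrist 0.42 274 281 356 369
1 [[134, 281], [411, 281], [121, 263], [424, 262]] [[391, 165], [354, 204], [398, 166], [360, 205]]
0.8 [[148, 296], [398, 296], [136, 287], [410, 287]] [[384, 164], [346, 202], [390, 164], [352, 203]]
0.6 [[161, 301], [386, 301], [150, 300], [396, 300]] [[377, 165], [340, 203], [382, 164], [345, 202]]
0.4 [[172, 299], [376, 298], [163, 304], [384, 303]] [[372, 168], [336, 204], [376, 165], [339, 202]]
0.2 [[181, 291], [367, 290], [174, 300], [374, 299]] [[369, 171], [333, 207], [371, 168], [335, 204]]
0.1 [[185, 285], [363, 285], [179, 295], [370, 295]] [[367, 173], [331, 209], [369, 170], [333, 206]]
0 [[189, 279], [360, 278], [183, 290], [365, 290]] [[366, 176], [331, 212], [368, 172], [332, 208]]
scene 0.91 341 407 177 238
scene 0.82 123 197 176 239
scene 0.82 339 370 101 130
scene 0.62 281 343 122 178
```

```bash
python3 plan.py 0 | tail -7
```

```text
0.6 [-0.022 -0.026]
0.5 [-0.007 -0.011]
0.4 [0.005 0.005]
0.3 [0.017 0.022]
0.2 [0.026 0.04 ]
0.1 [0.033 0.059]
-0.0 [0.039 0.079]
```

Request:
{"api": "apply_moves", "payload": {"steps": [[[0, 0.004, 0.006], [0, 0, 0], 0], [[0, 0.008, 0.011], [0, 0, 0], 0], [[0, 0.011, 0.016], [0, 0, 0], 0], [[0, 0.014, 0.021], [0, 0, 0], 0], [[0, 0.017, 0.026], [0, 0, 0], 0], [[0, 0.02, 0.031], [0, 0, 0], 0], [[0, 0.023, 0.036], [0, 0, 0], 0], [[0, 0.026, 0.041], [0, 0, 0], 0], [[0, 0.028, 0.045], [0, 0, 0], 0]]}}

```text
time_s: 13.4
eef_pos: [485.6, 262.3, 87.7]
eef_rot: [180.0, -0.0, -66.0]
contact_force: [-1.7, -0.4, 1.6]
width: 0.004
```

```bash
python3 plan.py 0 | (head -1;tail -5); python3 look.py | grep -v '^1\.'
```

```text
13.4 local -70.64329524403453 -1.5840784194274566 31.741858285109856 [ 1.79975393e+02 -3.69875937e-04 -6.59608773e+01] [-1.74326457 -0.37273619  1.62851688]
wrist 0.82 153 391 118 303
wrist 0.6 274 280 361 370
1 [[114, 279], [430, 279], [96, 258], [446, 257]] [[391, 165], [354, 204], [398, 166], [360, 205]]
0.8 [[132, 296], [413, 296], [116, 287], [428, 286]] [[384, 164], [346, 202], [390, 164], [352, 203]]
0.6 [[148, 302], [398, 302], [135, 301], [411, 301]] [[377, 165], [340, 203], [382, 164], [345, 202]]
0.4 [[162, 299], [386, 299], [150, 305], [396, 304]] [[372, 168], [336, 204], [376, 165], [339, 202]]
0.2 [[173, 290], [375, 290], [164, 300], [383, 300]] [[369, 171], [333, 207], [371, 168], [335, 204]]
0.1 [[177, 284], [371, 284], [169, 296], [378, 295]] [[367, 173], [331, 209], [369, 170], [333, 206]]
0 [[182, 278], [367, 277], [175, 290], [373, 290]] [[366, 176], [331, 212], [368, 172], [332, 208]]
scene 0.95 123 197 176 240
scene 0.67 337 405 179 237
scene 0.64 281 343 122 177
scene 0.63 340 362 109 127
```

Request:
{"api": "apply_moves", "payload": {"steps": [[[0, 0.002, 0.006], [0, 0, 0], 0], [[0, 0.004, 0.012], [0, 0, 0], 0], [[0, 0.006, 0.018], [0, 0, 0], 0], [[0, 0.008, 0.024], [0, 0, 0], 0], [[0, 0.01, 0.03], [0, 0, 0], 0], [[0, 0.01, 0.035], [0, 0, 0], 0], [[0, 0.01, 0.04], [0, 0, 0], 0]]}}

```text
time_s: 14.3
eef_pos: [482.2, 260.8, 71.8]
eef_rot: [180.0, 0.0, -66.0]
contact_force: [-1.1, -0.5, 1.8]
width: 0.003
```

```bash
python3 plan.py 0 | (head -1); python3 look.py | grep -v '^1\.'
```

```text
14.3 local -74.46168173283978 -1.5710173530792955 15.809101050662505 [ 1.79989259e+02  2.11443356e-03 -6.59644164e+01] [-1.14248431 -0.52643733  1.84603666]
wrist 0.57 146 396 111 307
1 [[93, 291], [450, 291], [71, 268], [470, 267]] [[391, 165], [354, 204], [398, 166], [360, 205]]
0.8 [[116, 309], [428, 308], [96, 299], [447, 299]] [[384, 164], [346, 202], [390, 164], [352, 203]]
0.6 [[135, 313], [410, 313], [119, 314], [425, 313]] [[377, 165], [340, 203], [382, 164], [345, 202]]
0.4 [[151, 309], [395, 308], [138, 316], [407, 316]] [[372, 168], [336, 204], [376, 165], [339, 202]]
0.2 [[165, 298], [383, 298], [154, 310], [392, 309]] [[369, 171], [333, 207], [371, 168], [335, 204]]
0.1 [[170, 292], [377, 291], [161, 304], [386, 304]] [[367, 173], [331, 209], [369, 170], [333, 206]]
0 [[175, 284], [373, 284], [167, 298], [381, 298]] [[366, 176], [331, 212], [368, 172], [332, 208]]
scene 0.94 334 404 181 237
scene 0.65 281 343 122 178
scene 0.65 123 197 177 239
scene 0.41 339 353 111 124
```

Request:
{"api": "apply_moves", "payload": {"steps": [[[0, 0.001, 0.005], [0, 0, 0], 0], [[0, 0.002, 0.01], [0, 0, 0], 0], [[0, 0.003, 0.015], [0, 0, 0], 0], [[0, 0.004, 0.02], [0, 0, 0], 0], [[0, 0.005, 0.025], [0, 0, 0], 0], [[0, 0.005, 0.03], [0, 0, 0], 0]]}}

```text
time_s: 15.1
eef_pos: [480.3, 260.0, 59.8]
eef_rot: [180.0, -0.0, -66.0]
contact_force: [-1.0, 0.7, 1.1]
width: 0.006
```

```bash
python3 plan.py 0 | (head -1); python3 look.py | grep -v '^1'
```

```text
15.1 local -76.4967357142226 -1.5863575121837428 3.839616961742543 [ 1.79987920e+02 -1.57630830e-04 -6.59644663e+01] [-0.97586009  0.65895744  1.05494288]
wrist 0.61 137 404 108 308
0.8 [[101, 322], [442, 321], [78, 313], [464, 312]] [[384, 164], [346, 202], [390, 164], [352, 203]]
0.6 [[124, 325], [420, 324], [105, 327], [438, 326]] [[377, 165], [340, 203], [382, 164], [345, 202]]
0.4 [[143, 319], [403, 318], [128, 328], [417, 327]] [[372, 168], [336, 204], [376, 165], [339, 202]]
0.2 [[158, 307], [389, 306], [146, 320], [400, 319]] [[369, 171], [333, 207], [371, 168], [335, 204]]
0.1 [[164, 299], [383, 299], [154, 313], [393, 313]] [[367, 173], [331, 209], [369, 170], [333, 206]]
0 [[169, 291], [378, 290], [160, 306], [387, 306]] [[366, 176], [331, 212], [368, 172], [332, 208]]
scene 0.91 332 404 183 238
scene 0.88 123 197 176 239
scene 0.86 281 342 122 177
scene 0.41 341 371 88 118
```

```bash
python3 - <<'E'
import cv2,numpy as np
from workcell import read_camera
w=cv2.imread("pics/last.png"); s=cv2.imread("pics/lasts.png")[140:270,310:470]
t=read_camera("top")[:,:,::-1][110:240,110:270]
f=lambda a,sz:cv2.convertScaleAbs(cv2.resize(a,sz,interpolation=cv2.INTER_CUBIC),alpha=1.7)
z=np.vstack([np.hstack([f(s,(400,300)),f(t,(400,300))]),np.hstack([f(w,(400,300)),f(w[150:360,140:420],(400,300))])])
cv2.imwrite("pics/comp.png",z)
E
```

```text
(no output)
```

View pics/comp.png

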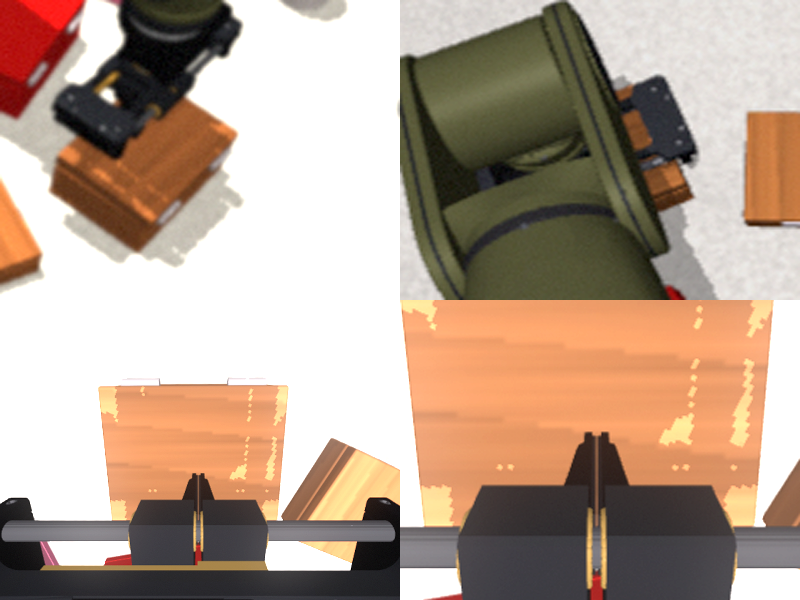

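The lid is nearly shut: its front corners span columns 157–388 in the wrist view, which is about 0.05 rad. My earlier mask widths came from the rear edge. I press on gently until the force rises.

Request:
{"api": "apply_moves", "payload": {"steps": [[[0, 0, 0.003], [0, 0, 0], 0], [[0, 0, 0.006], [0, 0, 0], 0], [[0, 0, 0.009], [0, 0, 0], 0], [[0, 0, 0.009], [0, 0, 0], 0]]}}

```text
time_s: 15.75
eef_pos: [480.3, 260.0, 56.2]
eef_rot: [180.0, -0.0, -66.0]
contact_force: [-0.4, 0.2, 1.5]
width: 0.004
```

Request:
{"api": "apply_moves", "payload": {"steps": [[[0, 0, 0.002], [0, 0, 0], 0], [[0, 0, 0.004], [0, 0, 0], 0], [[0, 0, 0.004], [0, 0, 0], 0]]}}

```text
time_s: 16.05
eef_pos: [480.4, 260.0, 55.0]
eef_rot: [-180.0, 0.0, -66.0]
contact_force: [-1.1, -0.4, 2.5]
width: 0.004
```

Request:
{"api": "apply_moves", "payload": {"steps": [[[0, 0, 0.002], [0, 0, 0], 0], [[0, 0, 0.004], [0, 0, 0], 0], [[0, 0, 0.004], [0, 0, 0], 0]]}}

```text
time_s: 16.35
eef_pos: [480.5, 260.0, 54.9]
eef_rot: [180.0, -0.0, -66.0]
contact_force: [-5.3, -2.6, 10.9]
width: 0.003
```

Request:
{"api": "apply_moves", "payload": {"steps": [[[0, 0, 0.002], [0, 0, 0], 0], [[0, 0, 0.004], [0, 0, 0], 0], [[0, 0, 0.004], [0, 0, 0], 0]]}}

```text
time_s: 16.65
eef_pos: [480.5, 260.1, 54.8]
eef_rot: [179.9, -0.0, -66.0]
contact_force: [-9.7, -4.6, 17.9]
width: 0.005
```

The force rises steeply against a hard stop at z = 54.9, so the lid is shut. Lifting off.

Request:
{"api": "apply_moves", "payload": {"steps": [[[0, 0, -0.01], [0, 0, 0], 0], [[0, 0, -0.03], [0, 0, 0], 0], [[0, 0, -0.08], [0, 0, 0], 0], [[0, 0, -0.18], [0, 0, 0], 0], [[0, 0, -0.3], [0, 0, 0], 0], [[0, 0, -0.42], [0, 0, 0], 0], [[0, 0, -0.54], [0, 0, 0], 0], [[0, -0.1, -0.6], [0, 0, 0], 0], [[0, -0.1, -0.6], [0, 0, 0], 0], [[0, -0.1, -0.6], [0, 0, 0], 0]]}}

```text
time_s: 17.65
eef_pos: [517.2, 276.4, 291.4]
eef_rot: [180.0, 0.0, -66.0]
contact_force: [-0.9, 0.5, -1.1]
width: 0.006
```

```bash
python3 - <<'E'
from workcell import read_camera, models, telemetry as t
from h import *
import cv2
s=t.state(); print(s["time_s"],s["eef_pos"],s["contact_force"])
im=read_camera("wrist")
for l in("weight_lid",):
    for d in models.masks_of("wrist",l)[:3]:
        k=d["pixels"].astype(np.uint8); c=max(cv2.findContours(k,0,2)[0],key=cv2.contourArea)
        print(round(d["score"],2),cv2.approxPolyDP(c,4,True)[:,0].tolist())
def outer(q):
    c,n=np.cos(q),np.sin(q)
    L=[(-r*c+18*n,y,r*n+18*c) for r in(0,110) for y in(70,-70)]
    return np.array(L)@R.from_euler('z',.42).as_matrix().T+[549.5,292.6,56]
for q in(0,.05,.1): print(q,np.round(proj("wrist",outer(q))).tolist())
read_camera("scene")
print([(d["location"].round() if hasattr(d["location"],'round') else d["location"],d["score"]) for d in models.find_in("scene","slide_lid")])
E
```

```text
17.65 [517.22198458 276.39956207 291.41571773] [-0.9244451   0.50827915 -1.12147197]
0.63 [[155, 306], [140, 270], [130, 265], [86, 280], [60, 281], [46, 292], [51, 306]]
0.61 [[448, 374], [489, 377], [491, 372], [460, 362]]
0.39 [[277, 341], [279, 351]]
0 [[218.0, 146.0], [332.0, 146.0], [222.0, 230.0], [328.0, 230.0]]
0.05 [[218.0, 145.0], [332.0, 145.0], [222.0, 231.0], [329.0, 231.0]]
0.1 [[218.0, 145.0], [332.0, 144.0], [221.0, 232.0], [330.0, 231.0]]
[([639.0, -87.2, 146.6], 0.71)]
```

Request:
{"api": "apply_moves", "payload": {"steps": [[[0.2, 0, -0.1], [0, 0, 0], 0], [[0.5, 0.2, -0.1], [0, 0, 0], 0], [[0.6, 0.2, -0.1], [0, 0, 0], 0], [[0.6, 0.2, -0.1], [0, 0, 0], 0], [[0.6, 0.2, -0.1], [0, 0, 0], 0], [[0.6, 0.2, -0.1], [0, 0, 0], 0], [[0.6, 0.2, -0.1], [0, 0, 0], 0]]}}

```text
time_s: 18.55
eef_pos: [541.1, 23.0, 331.0]
eef_rot: [180.0, 0.0, -66.2]
contact_force: [0.4, 0.4, -1.2]
width: 0.004
```

```bash
python3 - <<'E'
from workcell import read_camera, models, telemetry as t
from h import *
import cv2
print(t.state()["time_s"],t.state()["eef_pos"])
im=read_camera("scene"); cv2.imwrite("pics/fin.png",im[:,:,::-1])
hsv=cv2.cvtColor(im,cv2.COLOR_RGB2HSV)
k=((hsv[...,1]>110)&(hsv[...,0]<20)&(hsv[...,0]>4)).astype(np.uint8)
n,lab,st,ce=cv2.connectedComponentsWithStats(k)
for i in range(1,n):
    if st[i,4]>300: 
        c=max(cv2.findContours((lab==i).astype(np.uint8),0,2)[0],key=cv2.contourArea); print(st[i],cv2.approxPolyDP(cv2.convexHull(c),3,True)[:,0].tolist())
def outer(q):
    c,n=np.cos(q),np.sin(q)
    L=[(-r*c+o*n,y,r*n+o*c) for r in(0,110) for y in(70,-70) for o in (18,)]
    return np.array(L)@R.from_euler('z',.42).as_matrix().T+[549.5,292.6,56]
for q in(0,.1,.2): print(q,np.round(proj("scene",outer(q))).tolist())
for d in models.find_in("scene","weight_lid"): print(np.round(d["location"]),d["score"])
E
```

```text
18.55 [541.085558    23.04681476 330.99638995]
[ 445    0  115   60 5117] [[559, 0], [557, 35], [460, 59], [445, 41], [462, 0]]
[ 499   57   61  145 4293] [[559, 201], [499, 135], [523, 98], [559, 57]]
[ 331  173   73   76 3028] [[369, 173], [403, 199], [365, 248], [331, 219], [333, 208]]
[ 274  213   52   57 1891] [[306, 213], [325, 253], [291, 269], [274, 224]]
[ 209  259   59   65 2334] [[251, 259], [266, 291], [267, 309], [223, 323], [214, 305], [209, 271]]
0 [[405.0, 197.0], [370.0, 236.0], [368.0, 172.0], [332.0, 208.0]]
0.1 [[406.0, 198.0], [371.0, 237.0], [369.0, 170.0], [333.0, 206.0]]
0.2 [[406.0, 198.0], [371.0, 237.0], [371.0, 168.0], [335.0, 204.0]]
[504. 263.  72.] 0.85
[323. 224.  73.] 0.84
[234. 412.  72.] 0.82
[ 328. -188.   73.] 0.68
```

```bash
python3 -c "
from workcell import env; print(env.sign_off())"
```

```text
the job is handed in; nothing more can be done
None
```

The weight case lid is shut and the job is handed in at about 18.6 s; no verdict was reported. I pushed the lid over slowly from behind with the closed fingertips, pressed it to a hard stop at about 18 N upward, then moved the arm clear.

**Last checks:**
- **Weight lid:** in the last scene picture its outline corners, (369,173), (333,208) and (403,199), lie within about 2 px of those predicted for 0 rad. The network puts the lid's top surface at 72 mm, against the 74 mm expected when shut. I measured this picture by code only, since the 12-picture viewing limit was used up.
- **Slide lid:** it still stands open. The network found it at (639, -87, 147) against (634, -91, 148) at the start, which is within its error.

**What disagreed:**
- **First pass:** the fingers went over the lid without touching it. They contacted about 19 mm behind the reported grasp point, where the description puts the tips 19 mm ahead of it. I repeated the push from lower down.
- **Angle estimates:** some of my mid-swing lid angles read too high, because the mask width came from the lid's rear edge. The final contact and pictures settled it.
- **Wrist check:** after lift-off the network did not find the weight lid in the wrist picture, so the final check rests on the scene camera.

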